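# Slant the rolling pin out of the half-covered pan and hold it over the pastry board

### The job

Take the rolling pin out of the deep steel pan: it is longer than the uncovered half, so tilt it and draw it out at a slant, free end first, through that opening (the cover stays as it is). Then hold it level over the middle of the pastry board, lined up with the board's long side and about 10 cm above it, and finish while still holding it there. Leave the paddle in the pan and do not disturb the things standing around.

Things in the scene. Friction and masses are not known exactly. Their poses are not given: they have to be found in the camera images.
- pan: Fixed steel food pan, 325 (x) by 530 (y) mm over its rim, rim top 150 mm above the table; inside 295 x 500 mm, floor at z = 4 mm. Origin on the table under its centre, y along the pan. The half y > 0 is covered by a fixed sheet leaf at z 150 to 154 mm; the second leaf is folded back on it, rising from z = 161 mm at the hinge (y = 0) to 190 mm. The cover does not move. The half y < 0 is open.
- pan_opening (a point): Centre of the pan's opening (295 mm across, 250 mm along the pan), at rim height: pan frame x 0, y -125 mm, z 150 mm.
- pin: Rolling pin: plain round wooden dowel, no handles, 420 mm long, 32 mm in diameter, about 0.24 kg (varies), loose, can roll. Origin at its middle, on its axis; y runs along it. It lies on the pan's floor along the pan (within 0.05 rad), about 66 mm to one side or the other of the pan's centre line; the paddle has the other side. Its middle lies 12 to 33 mm to the open side of the hinge.
- pin_outer (a point): Centre of the pin's end face in the open half (y = -210 mm on the pin).
- pin_inner (a point): Centre of the pin's end face under the cover (y = +210 mm on the pin).
- paddle: Wooden mixing paddle lying in the pan in the lane beside the pin, to be left there: 400 mm long along its y; flat blade 62 x 100 x 10 mm at the -y (open) end, straight handle 18 mm wide, 14 mm high. Origin at mid-length on its underside. 0.12 kg, loose.
- board: Fixed wooden pastry board, 280 mm (x) by 380 mm (y, its long side) by 25 mm thick, two dark strips along its long edges. Origin: centre of its underside, on the table; top at z = 25 mm. The flour shaker stands on its far left corner.
- shaker: Metal flour shaker standing on the board, 55 mm in diameter, 88 mm high, origin at the centre of its foot; stays where it is.
- scraper: Bench scraper lying on the table along the board's near edge, 150 x 100 mm, 22 mm high; origin on its underside; stays where it is.
- nutmeg_bowl: Steel bowl of nutmegs, 150 mm in diameter, 60 mm high, on the table to the left of the pan; origin at the centre of its foot; stays where it is.
- jar: Glass jar with a steel cap, 64 mm in diameter, 105 mm high, on the table behind the gap between pan and board; origin at the centre of its foot; stays where it is.
- cup: Steel cup, 84 mm in diameter, 85 mm high, on the table beside the jar; origin at the centre of its foot; stays where it is.
Not all that is in view belongs to the job. Leave any blue or purple look-alike of the shaker alone.

How it is judged (in metres and radians):
On the way, in this order (a step that is already met when the one before it is completed fails the run):
1. the pin slants out through the opening: its free end is above the rim while its other end is still under the cover (z of pin_outer in the frame of pan above 0.17 m and z of pin_inner in the frame of pan below 0.15 m and y of pin_inner in the frame of pan above 0 m), for 0.1 s.
2. the whole pin is out of the pan, above the rim (z of each of pin_outer, pin_inner in the frame of pan above 0.155 m), for 0.1 s.
At the end, for the whole second after the job is handed in: The pin is held still by the gripper alone, touching nothing else: middle within 60 mm of over the board's centre and 90 to 240 mm above the table, level within 8 degrees, parallel to the board's long side within 11 degrees; the paddle still lies in the pan (horizontal distance between pin and board below 0.06 m and height (world z) of pin between 0.09 and 0.24 m and angle between pin's own y axis and vertical between 1.42 and 1.72 rad and angle between the y axis of pin and the y axis of board, either way round below 0.2 rad and contact force between pin and the fingers above 2 N and contact force between pin and board below 0.1 N and contact force between pin and pan below 0.1 N and contact force between pin and shaker below 0.1 N and linear speed of pin below 0.02 m/s and angular speed of pin below 0.1 rad/s and z of paddle in the frame of pan below 0.03 m); the arm keeps its last pose, push and grip.
It fails at once if the paddle is carried off from its place in the pan (more than 6 cm) (distance of paddle from where it was at the start of the episode above 0.06 m).
It fails at once if a thing standing around is pushed more than 3 cm (distance of any of shaker, scraper, nutmeg_bowl, jar, cup from where it was at the start of the episode above 0.03 m).
It also fails if it takes over 51 s, if anything falls off the work surface, if the arm or the gripper's body presses on something with over 40 N, if the wrist force passes 120 N, or if a joint passes its speed limit or range.

### The arm

A 7-joint arm with a two-finger parallel gripper is mounted at the origin on the work surface. World frame = base frame: x ahead of the robot, y to its left, z up, the work surface at z = 0. Lengths are in mm, angles in rad, forces in N, time in s.
With the tool pointing down it reaches from about 350 to 900 mm from the base axis. Payload 7.2 kg.
Tool frame: the origin (TCP) lies on the centre line of the jaws, within the pads' length; the fingertips stand 25 mm ahead of it and the grasp point (between the pads) lies 6 mm ahead of it; z points along the fingers, y is the direction in which the jaws open and shut (so a half turn about z gives the same grasp; the last joint's range is limited). The gripper opens to 85 mm and grips with 20 to 120 N. Pads are 22 mm wide; open, the fingers measure 114 mm over their backs; the gripper's body (76 mm by 85 mm) begins 54 mm behind the grasp point. The pads swing forward as they close: fully open they stand 13 mm farther back than shut.
Start: joints at [-1.362, 0.411, -0.013, 1.596, 0.006, 1.134, -0.082], TCP at [170.809, 601.209, 256.297] pointing down, gripper open.
Joint ranges: [-2.95, 2.95], [-0.29, 1.99], [-1.47, 1.44], [0.14, 2.54], [-1.03, 4.17], [0.13, 1.85], [-2.86, 2.86]. Speed limits (rad/s): [2.39, 2.39, 3.01, 3.01, 3.14, 3.14, 3.14].

### API

Orientations are given as a unit quaternion [w, x, y, z].
In Python, from bench import sense, eyes, ticket gives the robot as it stands.
- The arm moves only by the tool move_arm, never from a script. Its argument "increments" is text: rows parted by semicolons, each of 7 numbers parted by spaces: the shift along the world's x, y, z scaled (see below), then the turn, a rotation vector about the world's x, y, z scaled (see below), then the opening, from -1 (shut) to 1 (fully open). A call has 1 to 20 rows; each row is the pose to reach, as a shift and turn from the pose measured when the call began; what a row does not reach only later rows make up. The controller multiplies each number of a shift by 0.5 m and each number of a turn by pi/2 rad. A row lasts 1/8 s, in which the tool goes at most 62.5 mm and 10.7 degrees, less where a joint would pass 70% of its speed; a pose out of reach is approached as far as the arm can. A call with a number of a shift or a turn outside -1 to 1 is refused whole. A call with a gripper value outside its range is refused whole. The fingers move at their own pace and stop on an object; the grip force is fixed at half the most. Time passes only in rows, so rows that repeat a pose let the fingers close. It gives the time, the measured TCP pose, the force and the opening at its end, in the units of the state.
- sense(): the state, without advancing time (a new reading comes with each control period).
- eyes.camera(name): name is "scene" or "top" or "wrist"; returns the picture (384x512x3 uint8, blue, green, red); there is no depth.
- eyes.calibration(name): a dict with "mtx" (3x3 intrinsics, pixels), "D" ([k1, k2, p1, p2, k3] as OpenCV has them; the pictures are not rectified), "rvec" (rotation vector, rad) and "tvec" (3), from world to camera coordinates, as OpenCV has them. Camera axes: x right, y down, z forward; pixel columns grow to the right and rows downward; lengths in mm; the calibration is good to about 2 mm. A picture is of the moment at which its call begins: read the wrist's pose just before it. calibration takes no time and is no camera call; for the wrist camera it gives the pose at the moment of the call.
- ticket.job_done(): hands the job in, once; it reports no verdict.
The state is a dict: "time": time; "joints": joint angles; "joint_vel": joint speeds; "joint_efforts": joint torques, N m; "tool_pos": TCP position; "orientation": TCP orientation; "force": force on the tool from outside, world axes, zero at the start; "ft_torque": the same for the moment, N m; "grip_width": opening from 0.0 (shut) to 1.0 (fully open).
Only numpy, scipy, OpenCV 4.12 (cv2) and the standard library are available. Lean on these libraries where they do the work, as an engineer would, in place of code of your own. Each camera call takes 0.05 s, during which the arm holds its last target.

## Working session

There is one attempt and no reset: what is moved stays moved. The work goes in short steps, Python scripts to look and compute and a tool call to move; the robot and the scene stay as the last step left them, time stands still between calls to the robot, and variables do not carry over. Pictures are saved under pics/ and viewed, and the job is handed in when it is done.

Besides the shell and the picture viewer there is one more tool, called after ">>>" as name(argument=value, ...), one argument or row to a line, values as JSON. move_arm: Moves the arm, as the interface text tells. Its arguments: {"type":"object","properties":{"increments":{"type":"string"}},"required":["increments"]}

```bash
mkdir -p pics; ls; python3 - <<'E'
from bench import sense, eyes
import cv2
print(sense())
for n in ["scene","top"]:
    cv2.imwrite(f"pics/{n}0.png",eyes.camera(n)); print(n,eyes.calibration(n))
E
```

```text
pics
{'time': 0.0, 'joints': array([-1.36218831,  0.41192794, -0.01271874,  1.59706924,  0.00559772,
        1.13431129, -0.08218268]), 'joint_vel': array([ 8.98943962e-05, -3.12663949e-04,  6.26318969e-04,  1.83541381e-03,
        1.43091620e-03,  8.18090496e-04,  1.28212877e-04]), 'joint_efforts': array([-1.10123528e-03, -6.00630355e+01,  6.81671798e-01, -2.99423486e+01,
        1.38262182e-02,  1.03750420e-02, -4.90417136e-06]), 'tool_pos': array([170.70898994, 600.7427615 , 255.42522801]), 'orientation': array([-5.87972802e-05,  1.37939102e-01,  9.90440356e-01, -8.38053169e-04]), 'force': array([ 0.69632336, -0.81502883,  0.10219809]), 'ft_torque': array([ 0.01746481,  0.03651149, -0.04940261]), 'grip_width': 0.9995575834834765}
scene {'mtx': array([[361.56358909,   0.        , 254.60493193],
       [  0.        , 361.56358909, 190.99807567],
       [  0.        ,   0.        ,   1.        ]]), 'D': array([-0.03562711,  0.        ,  0.        ,  0.        ,  0.        ]), 'rvec': array([ 2.24000833,  0.54072344, -0.27316591]), 'tvec': array([-481.24085895,  -56.32140203, 1636.86470949])}
top {'mtx': array([[367.84352807,   0.        , 250.43765583],
       [  0.        , 367.84352807, 190.51457161],
       [  0.        ,   0.        ,   1.        ]]), 'D': array([-0.09300529,  0.        ,  0.        ,  0.        ,  0.        ]), 'rvec': array([ 2.1359063 , -2.07285607,  0.23578211]), 'tvec': array([ -25.92149355,  556.23131547, 1681.48186605])}
```

View pics/scene0.png

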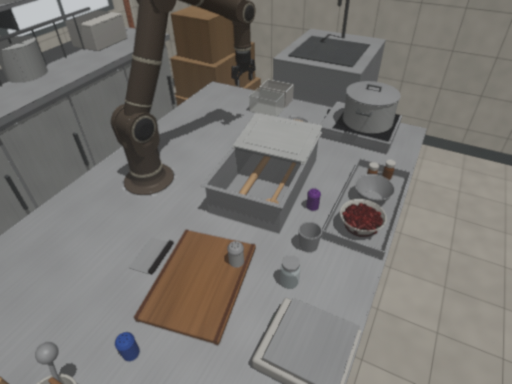

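View pics/top0.png

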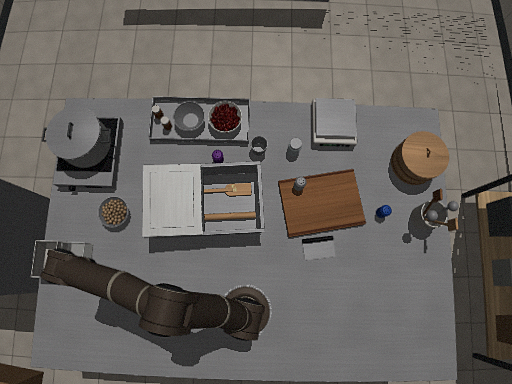

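```bash
cat > h.py <<'E'
import cv2, numpy as np
from scipy.spatial.transform import Rotation as R
from bench import sense, eyes
def ray(uv,cal):
    p=cv2.undistortPoints(np.array([[uv]],float),cal["mtx"],cal["D"])[0,0]
    Rm=cv2.Rodrigues(cal["rvec"])[0]
    return -Rm.T@cal["tvec"], Rm.T@np.array([p[0],p[1],1])
def atz(uv,cal,z):
    o,d=ray(uv,cal); return o+d*(z-o[2])/d[2]
def proj(P,cal):
    return cv2.projectPoints(np.array(P,float).reshape(-1,1,3),cal["rvec"],cal["tvec"],cal["mtx"],cal["D"])[0][:,0]
E
python3 - <<'E'
import cv2
im=cv2.imread("pics/top0.png")
cv2.imwrite("pics/topc1.png",cv2.resize(im[150:250,130:280],None,fx=5,fy=5,interpolation=cv2.INTER_CUBIC))
cv2.imwrite("pics/topc2.png",cv2.resize(im[130:270,240:400],None,fx=4,fy=4,interpolation=cv2.INTER_CUBIC))
E
```

```text
(no output)
```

View pics/topc1.png

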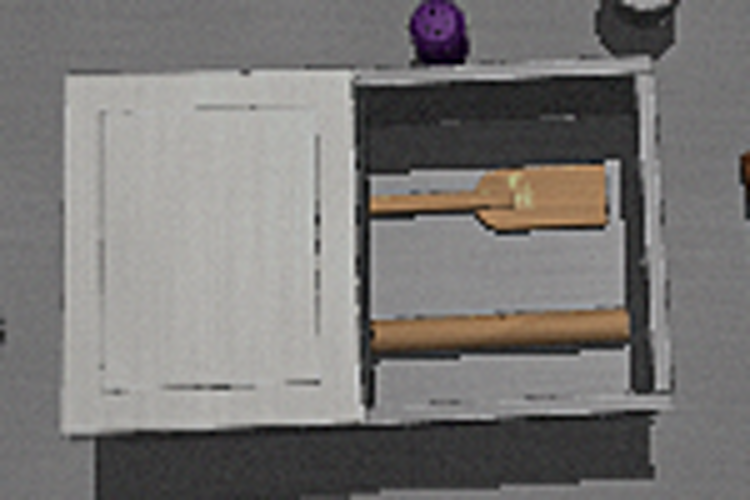

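View pics/topc2.png

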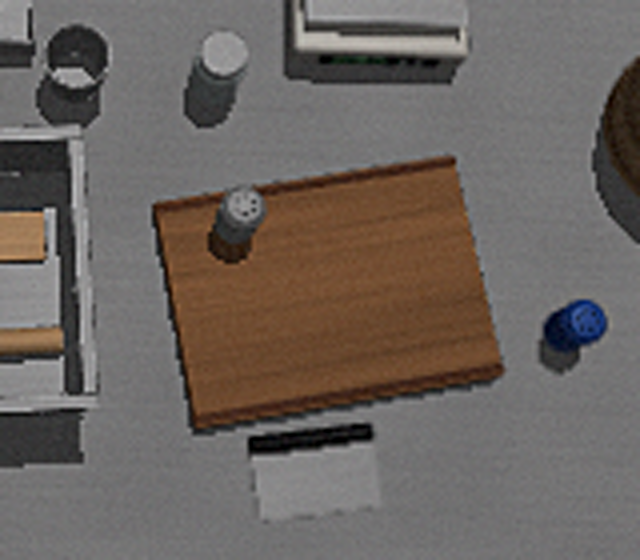

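```bash
python3 - <<'E'
from h import *
cal=eyes.calibration("top")
c1=lambda x,y:(130+(x+.5)/5-.5,150+(y+.5)/5-.5)
c2=lambda x,y:(240+(x+.5)/4-.5,130+(y+.5)/4-.5)
for n,p,z in [("rimR far",(652,60),150),("rimR near",(673,402),150),("leafL far",(64,70),190),("leafL near",(62,434),190),("hinge far",(355,78),150),("hinge near",(367,418),150),
 ("pin R top",(628,310),20),("pin R bot",(628,336),20),("pin L top",(373,321),20),("pin L bot",(373,350),20),("blade RT",(606,166),14),("blade RB",(606,228),14),("handle",(375,204),18)]:
    print(n,atz(c1(*p),cal,z).round(0))
B=[]
for p in [(153,205),(455,157),(503,370),(196,430)]:
    B.append(atz(c2(*p),cal,25)); print(B[-1].round(0))
print("board",np.mean(B,0))
for n,p,z in [("shaker",(243,205),88+25),("jar",(225,52),105),("cup",(78,53),85),("scr",(310,435),22),("blue",(588,320),88)]: print(n,atz(c2(*p),cal,z).round())
E
```

```text
rimR far [674. -49. 150.]
rimR near [361. -75. 150.]
leafL far [637. 479. 190.]
leafL near [312. 450. 190.]
hinge far [649. 222. 150.]
hinge near [339. 193. 150.]
pin R top [463. -35.  20.]
pin R bot [438. -36.  20.]
pin L top [445. 209.  20.]
pin L bot [417. 208.  20.]
blade RT [606. -10.  14.]
blade RB [544. -12.  14.]
handle [560. 214.  18.]
[ 617. -141.   25.]
[ 690. -516.   25.]
[ 426. -566.   25.]
[ 345. -196.   25.]
board [ 519.80506794 -354.71610119   25.        ]
shaker [ 598. -239.  113.]
jar [ 788. -219.  105.]
cup [788. -44.  85.]
scr [ 343. -332.   22.]
blue [ 479. -649.   88.]
```

>>> move_arm(
  increments="0.05 0 0.1 0 0 -0.05 1; 0.1 -0.1 0.2 0 0 -0.12 1; 0.2 -0.2 0.2 0 0 -0.2 1; 0.28 -0.3 0.2 0 0 -0.28 1; 0.34 -0.4 0.2 0 0 -0.36 1; 0.4 -0.5 0.2 0 0 -0.44 1; 0.45 -0.6 0.2 0 0 -0.52 1; 0.5 -0.7 0.2 0 0 -0.6 1; 0.52 -0.8 0.2 0 0 -0.7 1; 0.54 -0.9 0.2 0 0 -0.77 1; 0.54 -0.9 0.2 0 0 -0.77 1; 0.54 -0.9 0.2 0 0 -0.77 1; 0.54 -0.9 0.2 0 0 -0.77 1",
)

```text
time: 1.72
tool_pos: [440.3, 152.2, 355.3]
orientation: [-0.001, 0.676, 0.737, -0.001]
force: [0.2, 0.9, -0.3]
grip_width: 1.002
```

```bash
python3 - <<'E'
from h import *
s=sense(); print(s); print(R.from_quat(s["orientation"],scalar_first=True).as_matrix().round(3))
cv2.imwrite("pics/w1.png",eyes.camera("wrist"))
E
```

```text
{'time': 1.725, 'joints': array([-0.85574491,  0.04379406,  0.4416587 ,  1.83816602, -0.02006683,
        1.26581716, -0.32102334]), 'joint_vel': array([-0.00391737,  0.00097649,  0.00338422, -0.00195158,  0.00270106,
        0.00085577, -0.00104221]), 'joint_efforts': array([ 4.37832735e-01, -3.11662924e+01,  9.72548202e-01, -3.14910364e+01,
        3.88125982e-02,  1.93747185e-02,  1.02420538e-03]), 'tool_pos': array([440.32375122, 152.21099743, 355.28246196]), 'orientation': array([-5.83612073e-04,  6.75551467e-01,  7.37312172e-01, -7.96854688e-04]), 'force': array([ 0.21049569,  0.92510852, -0.25677428]), 'ft_torque': array([ 0.045429  , -0.03513701, -0.02567631]), 'grip_width': 1.0016183883696694}
[[-0.087  0.996 -0.002]
 [ 0.996  0.087 -0.   ]
 [-0.    -0.002 -1.   ]]
```

View pics/w1.png

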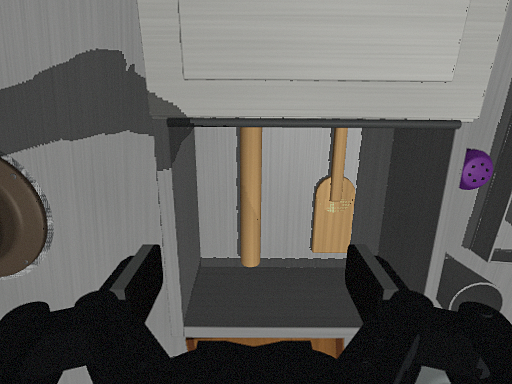

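```bash
python3 - <<'E'
from h import *
cal=eyes.calibration("wrist")
for n,p,z in [("rim nearL out",(186,340),150),("rim R out",(360,338),150),("hinge L",(157,119),158),("hinge R",(472,119),158),("pin end",(250.5,266),20),("pinL b",(241,266),20),("pinR b",(261,264),20),("pinL t",(240,127),20),("pinR t",(262,127),20),("blade BL",(312,250),14),("blade BR",(352,251),14)]:
    print(n,atz(p,cal,z).round(1))
E
```

```text
rim nearL out [374.7 -78.3 150. ]
rim R out [593.3 -56.2 150. ]
hinge L [341.7 193.6 158. ]
hinge R [650.6 221.  158. ]
pin end [452.1 -42.5  20. ]
pinL b [436.7 -43.9  20. ]
pinR b [468.8 -37.4  20. ]
pinL t [418.6 178.4  20. ]
pinR t [449.7 181.1  20. ]
blade BL [549.3  -8.1  14. ]
blade BR [614.4  -4.4  14. ]
```

>>> move_arm(
  increments="0.006 -0.09 0.02 -0.06 -0.005 0 1; 0.006 -0.174 0.02 -0.15 -0.013 0 1; 0.006 -0.174 0.02 -0.25 -0.02 0 1; 0.006 -0.174 0.02 -0.31 -0.026 0 1; 0.006 -0.174 0.02 -0.31 -0.026 0 1; 0.02 -0.3 0.02 -0.31 -0.026 0 1; 0.02 -0.4 0.02 -0.31 -0.026 0 1; 0.02 -0.46 0.02 -0.31 -0.026 0 1; 0.02 -0.46 0.02 -0.31 -0.026 0 1; 0.02 -0.46 0.02 -0.31 -0.026 0 1",
)

```text
time: 3.02
tool_pos: [450.5, -77.3, 365.4]
orientation: [0.177, 0.656, 0.715, -0.164]
force: [0.2, -0.2, 0.9]
grip_width: 1.004
```

```bash
python3 - <<'E'
from h import *
s=sense(); print(s["joints"].round(2)); print(R.from_quat(s["orientation"],scalar_first=True).as_matrix().round(3))
E
```

```text
[-0.78  0.01  0.51  1.93  0.49  1.32 -0.33]
[[-0.077  0.996  0.038]
 [ 0.88   0.086 -0.467]
 [-0.468 -0.003 -0.884]]
```

>>> move_arm(
  increments="-0.005 0.1 -0.05 0.1 0.008 0 1; -0.014 0.2 -0.05 0.2 0.017 0 1; -0.014 0.286 -0.05 0.31 0.026 0 1; -0.014 0.286 -0.15 0.31 0.026 0 1; -0.014 0.286 -0.25 0.31 0.026 0 1; -0.014 0.286 -0.35 0.31 0.026 0 1; -0.014 0.286 -0.43 0.31 0.026 0 1; -0.014 0.286 -0.45 0.31 0.026 0 1; -0.014 0.286 -0.45 0.31 0.026 0 1; -0.014 0.286 -0.45 0.31 0.026 0 1",
)

```text
time: 4.28
tool_pos: [444.5, 66.2, 141.8]
orientation: [-0.0, 0.676, 0.737, 0.001]
force: [0.5, -0.7, -0.0]
grip_width: 1.0
```

```bash
python3 - <<'E'
from h import *
s=sense(); print(s["joints"].round(2)); M=R.from_quat(s["orientation"],scalar_first=True).as_matrix();print(M.round(3))
im=eyes.camera("wrist"); cal=eyes.calibration("wrist")
for p in [(443.6,65.6,36),(452.5,-39.5,20)]:
    u=proj([p],cal)[0]; print(u); cv2.circle(im,tuple(int(v) for v in u),3,(0,0,255),-1)
cv2.imwrite("pics/w2.png",im)
E
```

```text
[-0.68  0.28  0.51  2.16 -0.2   0.75  0.05]
[[-0.087  0.996  0.001]
 [ 0.996  0.087  0.003]
 [ 0.002  0.001 -1.   ]]
[251.62614018 197.73680603]
[251.61111518 303.97470917]
```

View pics/w2.png

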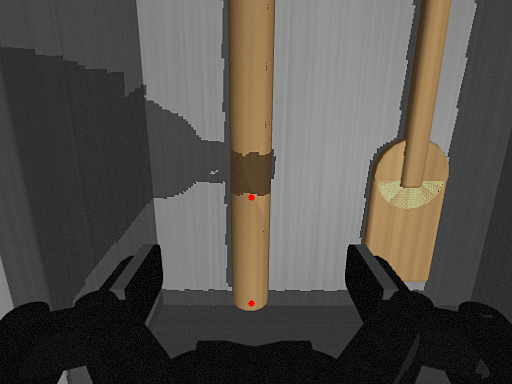

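>>> move_arm(
  increments="-0.001 -0.001 -0.08 0 0 0 1; -0.001 -0.001 -0.15 0 0 0 1; -0.001 -0.001 -0.19 0 0 0 1; -0.001 -0.001 -0.215 0 0 0 1; -0.001 -0.001 -0.215 0 0 0 1; -0.001 -0.001 -0.215 0 0 0 1; -0.001 -0.001 -0.215 0 0 0 -1; -0.001 -0.001 -0.215 0 0 0 -1; -0.001 -0.001 -0.215 0 0 0 -1; -0.001 -0.001 -0.215 0 0 0 -1; -0.001 -0.001 -0.215 0 0 0 -1; -0.001 -0.001 -0.215 0 0 0 -1; -0.001 -0.001 -0.215 0 0 0 -1; -0.001 -0.001 -0.215 0 0 0 -1",
)

```text
time: 6.08
tool_pos: [444.1, 65.7, 34.8]
orientation: [-0.001, 0.676, 0.737, 0.002]
force: [-2.0, 1.1, 7.9]
grip_width: 0.352
```

```bash
python3 - <<'E'
from h import *
s=sense(); print(s["time"],s["joints"].round(2),s["tool_pos"],s["force"],s["ft_torque"],s["grip_width"])
# lift plan: rotate about inner end, plus 3mm lift
x=np.array([.9964,.0847,0]); yv=np.array([-.0847,.9964,0])
t=s["tool_pos"]; inner=np.array([452.5,-39.5,22])+420*yv
th0=0
for th,pull in [(3,0),(7,0),(11,2),(15,5),(19,10),(22,15),(25,20),(27,25)]:
    Rm=R.from_rotvec(-np.radians(th)*x)
    p=inner+Rm.apply(t-inner)-yv*pull+[0,0,4]
    print(th,((p-t)/500).round(4), (-np.radians(th)*x/(np.pi/2)).round(4))
E
```

```text
6.075 [-0.56  0.49  0.38  2.22 -0.38  0.49  0.21] [444.08576739  65.71207326  34.8093191 ] [-2.00792363  1.05726606  7.93399103] [-0.03078717  0.39509833  0.03959159] 0.35183729657186913
3 [-0.0002  0.0022  0.0409] [-0.0332 -0.0028 -0.    ]
7 [-0.0007  0.0078  0.0845] [-0.0775 -0.0066 -0.    ]
11 [-0.0011  0.0124  0.1275] [-0.1218 -0.0104 -0.    ]
15 [-0.0015  0.018   0.1699] [-0.1661 -0.0141 -0.    ]
19 [-0.0019  0.0225  0.2114] [-0.2104 -0.0179 -0.    ]
22 [-0.0022  0.0253  0.2417] [-0.2436 -0.0207 -0.    ]
25 [-0.0025  0.0296  0.2714] [-0.2768 -0.0235 -0.    ]
27 [-0.0026  0.0301  0.2907] [-0.2989 -0.0254 -0.    ]
```

>>> move_arm(
  increments="0 0.001 0.02 -0.0166 -0.0014 0 -1; 0 0.002 0.041 -0.033 -0.003 0 -1; 0 0.005 0.063 -0.055 -0.005 0 -1; -0.001 0.008 0.0845 -0.0775 -0.0066 0 -1; -0.001 0.01 0.106 -0.1 -0.0085 0 -1; -0.001 0.0124 0.1275 -0.122 -0.0104 0 -1; -0.001 0.015 0.149 -0.144 -0.012 0 -1; -0.0015 0.018 0.17 -0.166 -0.014 0 -1; -0.0015 0.018 0.17 -0.166 -0.014 0 -1; -0.0015 0.018 0.17 -0.166 -0.014 0 -1",
)

```text
time: 7.32
tool_pos: [443.0, 74.6, 119.5]
orientation: [0.095, 0.67, 0.731, -0.087]
force: [-0.6, 0.8, -2.4]
grip_width: 0.352
```

```bash
python3 - <<'E'
from h import *
s=sense(); print(s["time"],s["joints"].round(2),s["tool_pos"],s["force"],s["ft_torque"],s["grip_width"])
cv2.imwrite("pics/w3.png",eyes.camera("wrist"))
im=eyes.camera("scene");cv2.imwrite("pics/s3.png",cv2.resize(im[80:260,180:360],None,fx=3.3,fy=3.3,interpolation=cv2.INTER_CUBIC))
E
```

```text
7.325 [-1.03  0.41  0.72  2.16 -0.03  0.73 -0.23] [442.98224047  74.59987463 119.45033137] [-0.60371618  0.78807231 -2.4142839 ] [0.24645022 0.09869694 0.02681049] 0.3517742395710839
```

View pics/w3.png

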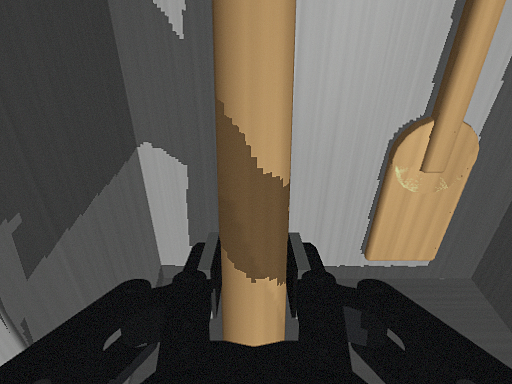

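View pics/s3.png

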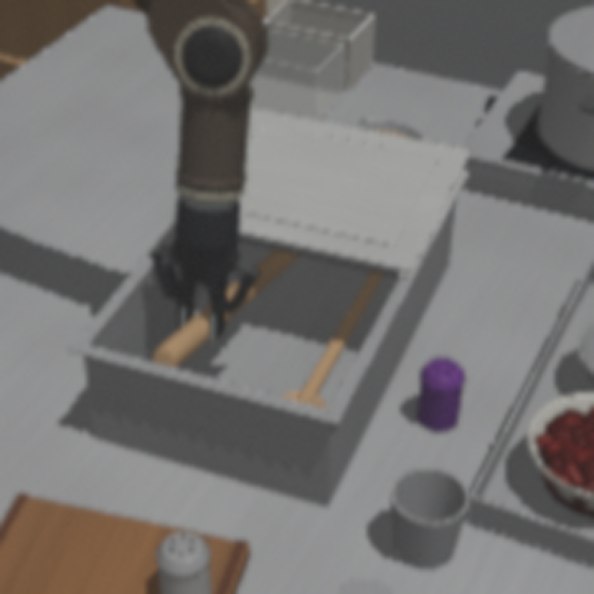

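>>> move_arm(
  increments="0 0.003 0.025 -0.03 -0.0025 0 -1; 0 0.006 0.055 -0.06 -0.005 0 -1; -0.001 0.009 0.09 -0.1 -0.0085 0 -1; -0.001 0.012 0.121 -0.133 -0.011 0 -1; -0.001 0.012 0.121 -0.133 -0.011 0 -1; -0.001 0.012 0.121 -0.133 -0.011 0 -1; -0.001 0.012 0.121 -0.133 -0.011 0 -1; -0.001 0.012 0.121 -0.133 -0.011 0 -1",
)

```text
time: 8.43
tool_pos: [442.4, 79.7, 179.8]
orientation: [0.17, 0.658, 0.717, -0.157]
force: [0.6, 0.7, -1.9]
grip_width: 0.352
```

```bash
python3 - <<'E'
from h import *
s=sense(); print(s["time"],s["joints"].round(2),s["tool_pos"],s["force"],s["ft_torque"],s["grip_width"])
im=eyes.camera("scene");cv2.imwrite("pics/s4.png",cv2.resize(im[80:260,180:360],None,fx=3.3,fy=3.3,interpolation=cv2.INTER_CUBIC))
M=R.from_quat(s["orientation"],scalar_first=True).as_matrix()
g=s["tool_pos"]+M[:,2]*13; a=M[:,0]; print("outer",g-a*105,"inner",g+a*315)
E
```

```text
8.425 [-1.25  0.41  0.85  2.09  0.17  0.94 -0.44] [442.39767845  79.72372375 179.75923742] [ 0.62515823  0.71120636 -1.89888869] [0.47760466 0.01999762 0.07399399] 0.35221095722417084
outer [450.96673065 -19.49322924 215.48832339] inner [418.65148558 354.01545888  26.15532353]
```

View pics/s4.png

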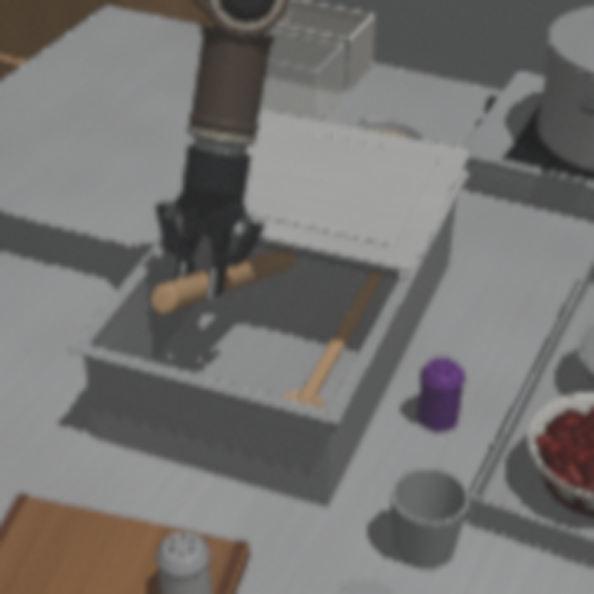

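```bash
python3 - <<'E'
from h import *
print(proj([(451,-19.5,215.5),(452.5,-39.5,150)],eyes.calibration("scene")))
E
```

```text
[[228.46248407 170.36684528]
 [227.25574444 187.31136918]]
```

Outer end is where expected (about z 215), so step 1 holds. Now draw out along the slant.

>>> move_arm(
  increments="0.002 -0.03 0.016 0 0 0 -1; 0.005 -0.07 0.036 0 0 0 -1; 0.009 -0.11 0.056 0 0 0 -1; 0.013 -0.155 0.079 0 0 0 -1; 0.017 -0.2 0.102 0 0 0 -1; 0.021 -0.245 0.125 0 0 0 -1; 0.025 -0.29 0.148 0 0 0 -1; 0.029 -0.335 0.171 0 0 0 -1; 0.032 -0.375 0.192 0 0 0 -1; 0.035 -0.408 0.209 0 0 0 -1; 0.035 -0.408 0.209 0 0 0 -1; 0.035 -0.408 0.209 0 0 0 -1",
)

```text
time: 9.98
tool_pos: [459.9, -123.5, 284.0]
orientation: [0.17, 0.657, 0.717, -0.157]
force: [-0.7, -0.1, -2.3]
grip_width: 0.352
```

```bash
python3 - <<'E'
from h import *
s=sense(); print(s["time"],s["joints"].round(2),s["tool_pos"],s["force"],s["ft_torque"],s["grip_width"])
M=R.from_quat(s["orientation"],scalar_first=True).as_matrix()
g=s["tool_pos"]+M[:,2]*13; a=M[:,0]; print("outer",g-a*105,"inner",g+a*315)
im=eyes.camera("scene");
for p in proj([g-a*105,g+a*315],eyes.calibration("scene")): cv2.circle(im,tuple(int(round(v)) for v in p),1,(0,0,255),-1)
cv2.imwrite("pics/s5.png",cv2.resize(im[80:260,180:360],None,fx=3.3,fy=3.3,interpolation=cv2.INTER_CUBIC))
E
```

```text
9.975 [-1.07  0.15  1.03  2.06  0.4   1.03 -0.17] [ 459.92721033 -123.48287763  283.98701475] [-0.71717463 -0.13950437 -2.27243159] [0.45606792 0.0008401  0.01056368] 0.35150032983617613
outer [ 468.59736266 -222.69477675  319.70574279] inner [435.88350179 150.79898561 130.41175771]
```

View pics/s5.png

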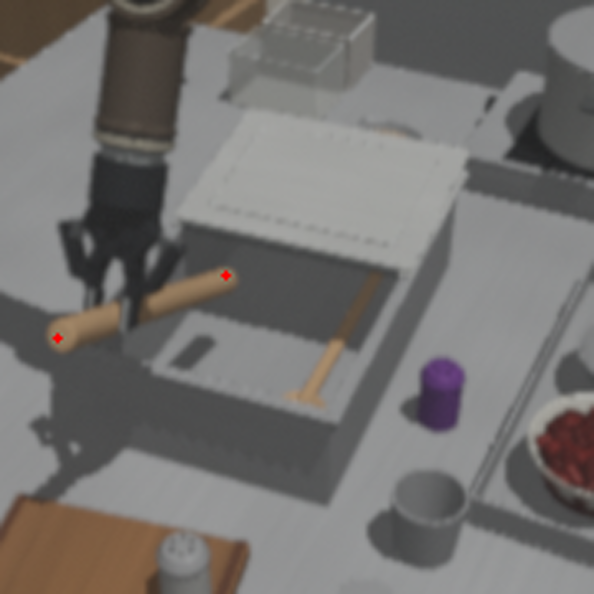

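>>> move_arm(
  increments="0 -0.02 0.04 0 0 0 -1; 0 -0.04 0.09 0 0 0 -1; 0 -0.06 0.14 0.03 0.0025 0 -1; 0 -0.1 0.18 0.08 0.007 0 -1; 0 -0.14 0.18 0.13 0.011 0 -1; 0 -0.18 0.18 0.18 0.0155 0 -1; 0 -0.22 0.18 0.23 0.0195 0 -1; 0 -0.26 0.18 0.28 0.024 0 -1; 0 -0.3 0.18 0.3 0.0255 0 -1; 0 -0.3 0.18 0.3 0.0255 0 -1; 0 -0.3 0.18 0.3 0.0255 0 -1",
)

```text
time: 11.4
tool_pos: [460.2, -272.4, 373.4]
orientation: [-0.002, 0.675, 0.738, 0.001]
force: [0.5, 0.1, -1.9]
grip_width: 0.354
```

```bash
cat > chk.py <<'E'
from h import *
import sys
s=sense(); print(s["time"],s["joints"].round(2),s["tool_pos"],s["force"],s["ft_torque"],s["grip_width"])
M=R.from_quat(s["orientation"],scalar_first=True).as_matrix(); print(M.round(3))
g=s["tool_pos"]+M[:,2]*13; a=M[:,0]; print("outer",g-a*105,"inner",g+a*315,"mid",g+a*105)
for n in ["scene","top"]:
    im=eyes.camera(n); cv2.imwrite(f"pics/{n}{sys.argv[1]}r.png",im)
    for p in proj([g-a*105,g+a*315,(520,-355,25)],eyes.calibration(n)): cv2.circle(im,tuple(int(round(v)) for v in p),1,(0,0,255),-1)
    im=im[130:330,60:320] if n=="scene" else im[130:270,200:400]
    cv2.imwrite(f"pics/{n}{sys.argv[1]}.png",cv2.resize(im,None,fx=3,fy=3,interpolation=cv2.INTER_CUBIC))
E
python3 chk.py 6
```

```text
11.4 [-0.46  0.29  1.16  1.69 -0.28  1.35  0.84] [ 460.23521617 -272.36006094  373.35068176] [ 0.49137127  0.10735037 -1.86100902] [-0.186682   -0.04145331 -0.03991814] 0.3536959946538301
[[-0.088  0.996 -0.002]
 [ 0.996  0.088  0.005]
 [ 0.005 -0.002 -1.   ]]
outer [ 469.49170094 -376.88308353  359.81350189] inner [432.35692987  41.46651735 361.96297286] mid [ 450.92431541 -167.70828309  360.88823737]
```

View pics/scene6.png

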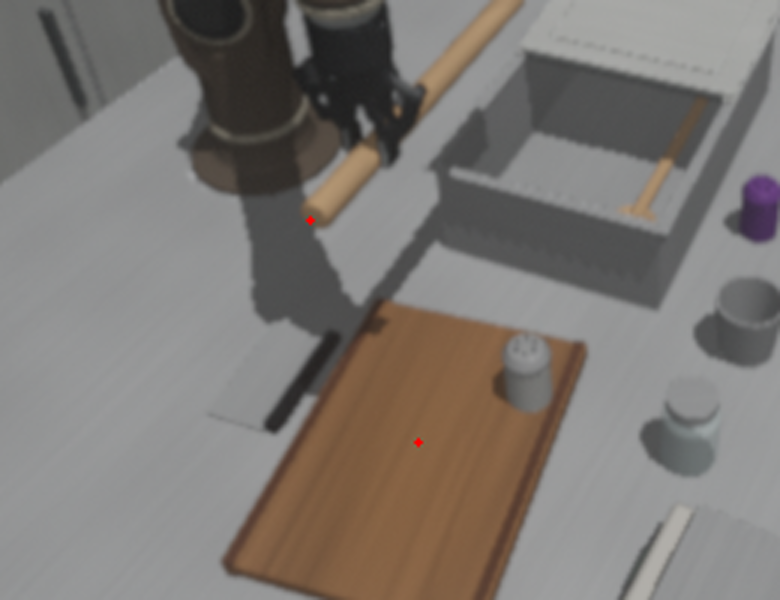

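>>> move_arm(
  increments="0.02 -0.04 0 0 0 0.01 -1; 0.04 -0.1 0 0 0 0.02 -1; 0.07 -0.16 0 0 0 0.03 -1; 0.1 -0.22 -0.02 0 0 0.045 -1; 0.12 -0.28 -0.06 0 0 0.06 -1; 0.14 -0.33 -0.1 0 0 0.07 -1; 0.162 -0.371 -0.14 0 0 0.076 -1; 0.162 -0.371 -0.14 0 0 0.076 -1; 0.162 -0.371 -0.14 0 0 0.076 -1; 0.162 -0.371 -0.14 0 0 0.076 -1",
)

```text
time: 12.75
tool_pos: [542.1, -456.3, 304.9]
orientation: [-0.002, 0.629, 0.778, 0.002]
force: [-0.2, 0.8, -1.9]
grip_width: 0.353
```

```bash
python3 chk.py 7
```

```text
12.75 [ 0.11  0.67  0.94  1.34 -0.54  1.4   1.24] [ 542.09618765 -456.30984431  304.86056834] [-0.17512066  0.78384539 -1.88192132] [-0.21972264 -0.04432927  0.00140764] 0.35252255752458017
[[-0.209  0.978 -0.   ]
 [ 0.978  0.209  0.005]
 [ 0.005  0.001 -1.   ]]
outer [ 564.06586449 -558.92061199  291.3563595 ] inner [ 476.16523358 -148.22679781  293.37380404] mid [ 520.11554904 -353.5737049   292.36508177]
```

View pics/scene7.png

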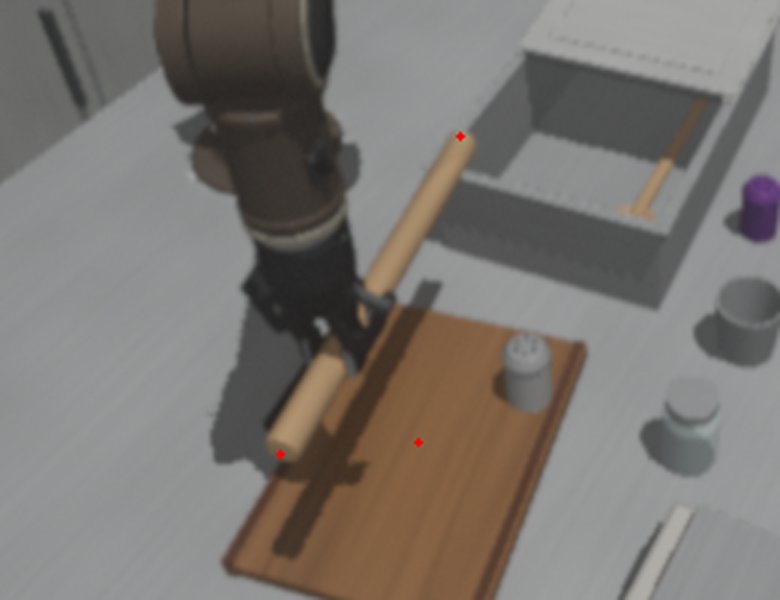

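View pics/top7.png

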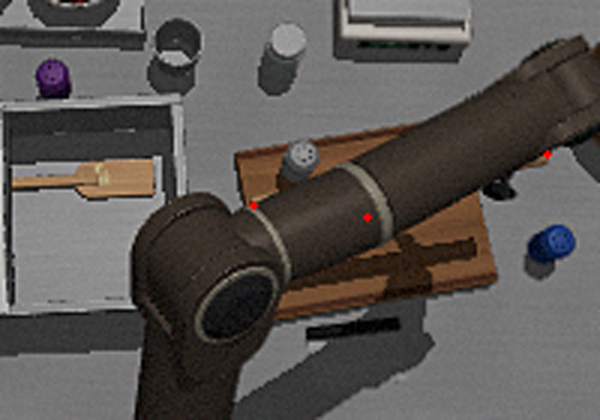

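>>> move_arm(
  increments="0 0 -0.03 0 0 0 -1; 0 0 -0.07 0 0 0 -1; 0 0 -0.11 0 0 0 -1; 0 0 -0.15 0 0 0 -1; 0 0 -0.18 0 0 0 -1; 0 0 -0.18 0 0 0 -1; 0 0 -0.18 0 0 0 -1",
)

```text
time: 13.72
tool_pos: [542.0, -457.0, 215.3]
orientation: [-0.001, 0.629, 0.777, 0.002]
force: [-0.4, 0.4, -1.9]
grip_width: 0.349
```

```bash
python3 chk.py 8
```

```text
13.725 [ 0.12  0.74  0.9   1.45 -0.59  1.24  1.29] [ 542.01653028 -457.01174432  215.30047943] [-0.38502382  0.37209828 -1.89200939] [-0.21856029 -0.06868432  0.03692761] 0.34883138465232155
[[-0.209  0.978  0.   ]
 [ 0.978  0.209  0.004]
 [ 0.004  0.001 -1.   ]]
outer [ 563.94127754 -559.64234153  201.87416293] inner [ 476.24283839 -148.90389153  203.57987779] mid [ 520.09205797 -354.27311653  202.72702036]
```

View pics/scene8r.png

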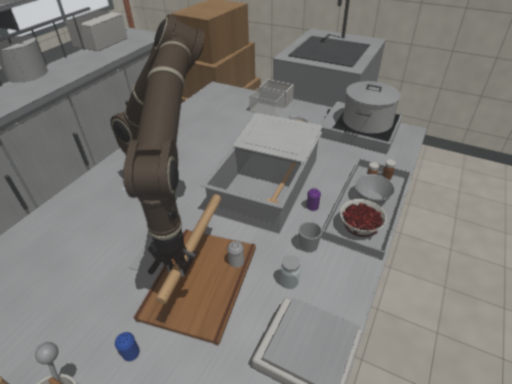

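Elbow is high and clear. Down the rest.

>>> move_arm(
  increments="0 0 -0.03 0 0 0 -1; 0 0 -0.07 0 0 0 -1; 0 0 -0.11 0 0 0 -1; 0 0 -0.14 0 0 0 -1; 0 0 -0.15 0 0 0 -1; 0 0 -0.15 0 0 0 -1; 0 0 -0.15 0 0 0 -1; 0 0 -0.15 0 0 0 -1; 0 0 -0.15 0 0 0 -1",
)

```text
time: 14.95
tool_pos: [542.3, -457.1, 141.1]
orientation: [-0.001, 0.629, 0.777, 0.002]
force: [1.3, -0.5, -2.3]
grip_width: 0.35
```

```bash
python3 chk.py 9; python3 -c "
import cv2;im=cv2.imread('pics/scene9r.png');cv2.imwrite('pics/s9b.png',cv2.resize(im[180:340,120:280],None,fx=3.7,fy=3.7,interpolation=cv2.INTER_CUBIC))"
```

```text
14.95 [ 0.14  0.8   0.85  1.52 -0.65  1.12  1.33] [ 542.29735033 -457.14482727  141.14077272] [ 1.28240678 -0.48434761 -2.31795989] [-0.20003543 -0.01128417  0.00191627] 0.3502344451060829
[[-0.209  0.978  0.001]
 [ 0.978  0.209  0.004]
 [ 0.003  0.002 -1.   ]]
outer [ 564.25610382 -559.77923345  127.79941544] inner [ 476.48796583 -149.05440035  129.16522454] mid [ 520.37203482 -354.4168169   128.48231999]
```

View pics/s9b.png

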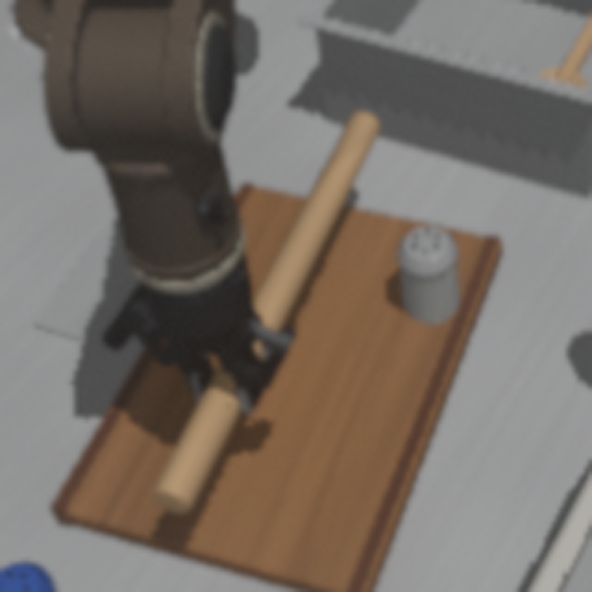

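View pics/top9.png

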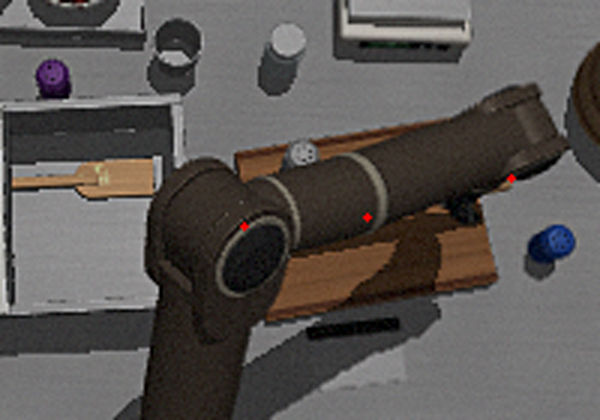

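```bash
python3 - <<'E'
from h import *
cal=eyes.calibration("scene"); s=sense()
M=R.from_quat(s["orientation"],scalar_first=True).as_matrix()
for off in (6,13):
  g=s["tool_pos"]+M[:,2]*off
  for t in (-4,-2,0,2,4):
    a=R.from_rotvec(np.radians(t)*M[:,1]).apply(M[:,0])
    print(off,t,a[2].round(3),proj([g-a*105,g+a*315],cal).round(1).tolist())
print(s["joint_vel"].round(4))
E
```

```text
6 -4 -0.066 [[164.0, 313.9], [217.9, 214.9]]
6 -2 -0.031 [[164.3, 314.6], [217.7, 212.6]]
6 0 0.004 [[164.5, 315.4], [217.4, 210.3]]
6 2 0.038 [[164.8, 316.0], [217.1, 208.1]]
6 4 0.073 [[165.1, 316.7], [216.7, 206.0]]
13 -4 -0.066 [[164.5, 315.2], [218.1, 216.3]]
13 -2 -0.031 [[164.8, 316.0], [217.8, 214.0]]
13 0 0.004 [[165.0, 316.7], [217.6, 211.8]]
13 2 0.038 [[165.3, 317.4], [217.3, 209.6]]
13 4 0.073 [[165.6, 318.0], [216.9, 207.4]]
[-0.0002  0.0022 -0.0019 -0.      0.0013  0.0003  0.0001]
```

```bash
python3 - <<'E'
from bench import ticket,sense
print(ticket.job_done()); s=sense(); print(s["time"],s["tool_pos"],s["force"],s["grip_width"])
E
```

```text
the job is handed in; nothing more can be done
None
the job is handed in; nothing more can be done
```

I took the pin out of the pan through the open half and handed the job in at about 15 s, with the gripper still holding it over the board. No verdict was reported.

**Getting it out:** I gripped the pin about 105 mm from its free end and tilted it about 27°. The free end was then at about z 215 mm, with the other end still under the cover at about z 26 mm. I drew it out along the slant, lifted it clear of the rim, levelled it and carried it to the board.

**Last checks:**
- **Position:** the tool pose puts the pin's middle within about 1 mm of my estimate of the board's centre, at z of about 128 mm. That is about 103 mm above the board top.
- **Alignment:** it is parallel to the board's long side within about 0.01 rad of the direction I measured. The scene picture shows it level to about 2°.
- **Disagreement:** the pin's ends sat about 1 to 2 pixels off where I predicted them in the scene picture. That is well inside the tolerances.
- **Grip and force:** the opening stayed steady at 0.35. The only force on the tool was about 2.3 N downward, which matches the pin's weight.
- **Surroundings:** the last pictures showed the paddle still in the pan and the shaker, jar, cup and scraper unmoved. I did not re-check the nutmeg bowl in the final view.

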